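Wedge up one side of the strip reader in its docking tray

TASK

Slide the white strip reader square and flush into the corner of the metal docking tray, against both blue fences. Then bring the orange levelling wedge onto the tray and push it, lying flat, under the reader's open right-hand side (as seen from the robot) until the two right feet just come off the tray, by about 3 mm and less than 6, with the reader still flush in its corner. The job ends holding: finish with the gripper still holding the wedge in place, touching the reader with nothing but the wedge, and leave everything else where it stands.

Things in the scene. Friction and masses are not known exactly. Their poses are not given: they have to be found in the camera images.
- corner (a point): (All lengths in mm.) Inner corner of the two blue fences, on the top face of the docking tray (6 above the worktop). Tray axes: x away from the robot, y to the robot's left. From here the near fence runs 168 in -y, its face at x = 0; the left fence runs 188 in +x, its face at y = 0; both 12 thick, 22 high above the tray. The other two sides are open.
- tray: Fixed aluminium docking tray, 200 (x) by 360 (y) by 6 thick, with the blue fences on its near and left edges. Origin at the centre of its underside, axes as corner.
- reader_centre (a point): Loose white desktop strip reader, about 0.7 kg: centre of its housing, 31 above its soles. Housing 120 (x) by 140 (y), smooth upright sides from 8 to 54 above the soles, flat hood to 66. Starts on the tray some cm out of the corner in +x and -y, slightly askew. Home, this point is at x +60, y -70, z +31 of corner, axes parallel to the tray's.
- reader_corner (a point): The reader's near-left corner (-60, +70 from its centre) at the level of the soles. Coincides with corner when the reader is home. The reader slides on the tray when pushed with roughly 5 to 12 N.
- foot_near (a point): Middle of the sole of the reader's right foot nearer the robot. Its z in the tray's frame is that foot's lift. The reader has four round rubber feet, 16 diameter, 8 high (underside of the housing 8 above the tray), at x +-48, y +-58 from its centre; the wedge goes in between the two right ones, 80 clear.
- foot_far (a point): Middle of the sole of the reader's right foot farther from the robot (x +48, y -58 from the reader's centre); as foot_near.
- wedge_grip (a point): Centre of the grip block of the loose orange wedge (0.12 kg): block 30 wide (x), 40 long (y), 50 high; this point is 25 above the wedge's flat underside, 90 behind its tip. Grip it from above across the 30. The tip points to the wedge's +y. Starts flat on the worktop right or left of the tray (place swapped with the spacer's), tip roughly to the robot's left.
- wedge_tip (a point): Middle of the wedge's thin tip, on its underside. Wedge 30 wide, 110 long: a ramp from 3 high at the tip to 17 high 70 behind it (1 in 5), then the grip block. The ramp is 8 high, so meets the reader's lower edge, with 25 of it under the reader; each further 5 raises that edge 1 (the right feet, 12 in from it, 0.9).
- spacer: Grey flat block, 60 by 45 by 18, bystander on the worktop. Origin at the centre of its underside.
- bottle: Amber bottle, 60 diameter, 130 high, bystander. Origin at the centre of its underside.
- cup: Clear specimen cup with red lid, 60 diameter, 70 high, bystander. Origin at the centre of its underside.
- jar: White strip jar with blue cap, 48 diameter, 90 high, bystander. Origin at the centre of its underside.
- tipbox: Blue box with clear lid, 85 by 120 by 65 high, bystander. Origin at the centre of its underside.
- tuberack: White rack with capped tubes, 60 by 200 by 89 high, bystander beyond the tray. Origin at the centre of its underside.

How it is judged:
By the outcome, as a careful person would: the job done as asked, in the order asked, and still so for the second after the job is handed in, while the arm keeps its last pose, push and grip.
It also fails if it takes over 72 s, if anything falls off the work surface, if the arm or the gripper's body presses on something with over 40 N, if the wrist force passes 120 N, or if a joint passes its speed limit or range.

ROBOT

A 7-joint arm with a two-finger parallel gripper is mounted at the origin on the work surface. World frame = base frame: x ahead of the robot, y to its left, z up, the work surface at z = 0. Lengths are in m, angles in rad, forces in N, time in s.
With the tool pointing down it reaches from about 0.425 to 0.925 m from the base axis. Payload 6.8 kg.
Tool frame: the origin (TCP) lies between the finger pads; the fingertips stand finger_overhang ahead of it and the grasp point (between the pads) lies 6 mm ahead of it (finger_overhang is the distance from the TCP to the fingertips, in m); z points along the fingers, y is the line along which they close (so a half turn about z gives the same grasp; the last joint's range is limited). The gripper opens to 85 mm and grips with 20 to 120 N. Pads are 22 mm wide; open, the fingers measure 114 mm over their backs; the gripper's body (76 mm by 85 mm) begins 54 mm behind the grasp point. The pads swing forward as they close: fully open they stand 13 mm farther back than shut.
Start: joints at [1.147, 0.477, 0.022, 1.555, -0.011, 1.109, -0.083], TCP at [0.21, -0.642, 0.256] pointing down, gripper open.
Joint ranges: [-2.96, 2.96], [-0.34, 2.1], [-1.41, 1.46], [0.24, 2.44], [-1.37, 4.51], [0.17, 1.92], [-2.96, 2.96]. Speed limits (rad/s): [2.39, 2.39, 3.14, 3.14, 3.14, 3.14, 3.14].

INTERFACE

Orientations are given as a unit quaternion [w, x, y, z].
In Python, from station import * gives the robot as it stands.
- The arm moves only by the tool drive_tool, never from a script. Its argument "increments" is a list of rows, each an object of numbers: "claw": the finger opening in m, from 0 to 0.0854; "dx", "dy", "dz": the shift along the tool's x, y, z in m; "wx", "wy", "wz": the turn, a rotation vector about the tool's x, y, z in degrees. A call has 1 to 20 rows; each row shifts and turns the commanded pose from where the row before left it, along the tool's axes as they then stand; what a row does not reach is not made up. A row lasts 1/8 s, in which the tool goes at most 62.5 mm and 10.7 degrees, less where a joint would pass 70% of its speed; a pose out of reach is approached as far as the arm can. A call with a gripper value outside its range is refused whole. The fingers move at their own pace and stop on an object; "newtons" is the grip in N (left out, the last holds). Time passes only in rows, so rows that do not move let the fingers close. It gives the time, the measured TCP pose, the force, the opening and the grip force at its end, in the units of the state.
- get_obs(): the state, without advancing time (a new reading comes with each control period).
- read_camera(name): name is "scene" or "top"; returns (picture, depth): 480x640x3 uint8, red, green, blue; 480x640 float32, m along the optical axis (not along the pixel's ray), 0 where there is no reading.
- calibration(name): a dict with "intrinsics" (3x3 intrinsics, pixels), "R" (3x3) and "t" (3): a world point X has camera coordinates R X + t. Camera axes: x right, y down, z forward; pixel columns grow to the right and rows downward; lengths in m; the calibration is good to about 2 mm. A picture is of the moment at which its call begins. calibration takes no time and is no camera call.
- hand_in(): hands the job in; it is judged then, once.
The state is a dict: "t": time; "q": joint angles; "joint_vel": joint speeds; "joint_torque": joint torques, N m; "eef_pos": TCP position; "tool_rot": TCP orientation; "contact_force": force on the tool from outside, world axes, zero at the start; "torque": the same for the moment, N m; "gripper_width": opening from 0.0 (shut) to 1.0 (fully open); "grasp_force": force on a finger pad.
Only numpy, scipy, OpenCV 4.12 (cv2) and the standard library are available. Lean on these libraries where they do the work, as an engineer would, in place of code of your own. Each camera call takes 0.05 s, during which the arm holds its last target. There are 200 camera calls.

## Working session

There is one attempt and no reset: what is moved stays moved. The work goes in short steps, Python scripts to look and compute and a tool call to move; the robot and the scene stay as the last step left them, time stands still between calls to the robot, and variables do not carry over. Pictures are saved under pics/ and viewed, at most 10 in all, crops included, and the job is handed in when it is done.

Besides the shell and the picture viewer there is one more tool, called after "Request:" by a JSON object that holds its "api" and its "payload", one argument or row to a line. drive_tool: Moves the arm, as the interface text tells. Its arguments: {"type":"object","properties":{"increments":{"type":"array","items":{"type":"object","properties":{"claw":{"type":"number"},"dx":{"type":"number"},"dy":{"type":"number"},"dz":{"type":"number"},"wx":{"type":"number"},"wy":{"type":"number"},"wz":{"type":"number"}}}},"newtons":{"type":"number"}},"required":["increments"]}

```bash
mkdir -p pics; ls; python3 - <<'E'
from station import *
import numpy as np,cv2
np.set_printoptions(precision=4,suppress=True)
o=get_obs();print(o)
try: print(finger_overhang)
except Exception as e: print(e)
for n in("top","scene"):
    p,d=read_camera(n);np.savez(f"{n}0.npz",p=p,d=d);cv2.imwrite(f"pics/{n}0.png",p[:,:,::-1]);print(calibration(n))
E
```

```text
pics
{'t': 0.0, 'q': array([ 1.1469,  0.4778,  0.0224,  1.5565, -0.0115,  1.1093, -0.0831]), 'joint_vel': array([-0.0002,  0.0006,  0.0006, -0.0006,  0.0005,  0.0007, -0.0001]), 'joint_torque': array([  0.0002, -59.6463,   1.6077, -28.1199,   0.0124,   0.0093,
        -0.    ]), 'eef_pos': array([ 0.2095, -0.6411,  0.2553]), 'tool_rot': array([-0.0009,  0.9876,  0.1573, -0.0002]), 'contact_force': array([-0.3821, -0.5218,  0.2639]), 'torque': array([-0.0394,  0.0084,  0.0208]), 'grasp_force': 0.0, 'gripper_width': 1.001808315330427}
0.025
{'intrinsics': array([[490.8832,   0.    , 323.0896],
       [  0.    , 490.8832, 242.1018],
       [  0.    ,   0.    ,   1.    ]]), 'R': array([[-0.004 , -0.9999,  0.0116],
       [-0.9975,  0.0032, -0.0705],
       [ 0.0705, -0.0118, -0.9974]]), 't': array([0.0097, 0.5602, 1.0122])}
{'intrinsics': array([[523.2386,   0.    , 317.7638],
       [  0.    , 523.2386, 239.7984],
       [  0.    ,   0.    ,   1.    ]]), 'R': array([[ 0.0832,  0.9964,  0.0146],
       [ 0.8236, -0.0605, -0.564 ],
       [-0.5611,  0.059 , -0.8257]]), 't': array([-0.0628, -0.4048,  1.5972])}
```

View pics/top0.png

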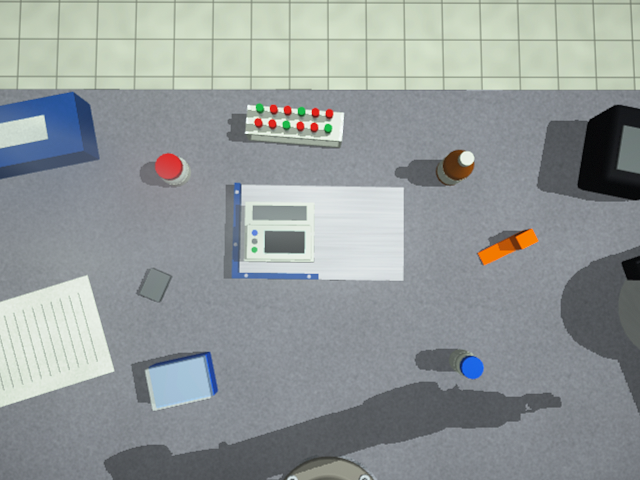

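View pics/scene0.png

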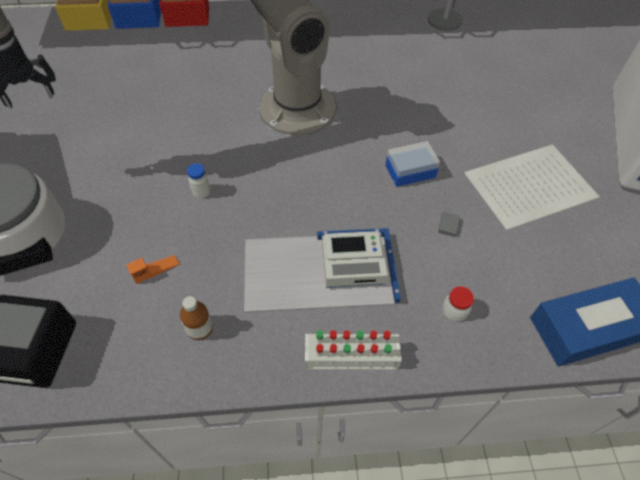

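The top view has +x up and +y left. The tray spans about (235–403, 184–280), the reader (244–314, 203–262) and the wedge (480–538, 230–264). The bottle at (458,165) and jar at (470,365) sit on either side of the wedge. I'll enlarge the view to measure.

```bash
cat > h.py <<'E'
from station import *
import numpy as np,cv2
np.set_printoptions(precision=4,suppress=True)
def w(n,u,v,z):
    c=calibration(n);K,R,t=c["intrinsics"],c["R"],c["t"]
    r=R.T@np.linalg.inv(K)@[u,v,1];o=-R.T@t
    return o+r*(z-o[2])/r[2]
def px(n,X):
    c=calibration(n);q=c["intrinsics"]@(c["R"]@np.asarray(X)+c["t"]);return q[:2]/q[2]
def crop(n,name,u,v,W,H,s):
    p,d=read_camera(n);im=cv2.resize(p[v:v+H,u:u+W,::-1],None,fx=s,fy=s,interpolation=cv2.INTER_CUBIC)
    cv2.imwrite("pics/"+name,im);return p,d
E
python3 - <<'E'
from h import *
p=np.load("top0.npz")["p"]
a=cv2.resize(p[180:285,228:328,::-1],None,fx=5,fy=5,interpolation=cv2.INTER_CUBIC)
b=cv2.resize(p[225:270,470:545,::-1],None,fx=4,fy=4,interpolation=cv2.INTER_CUBIC)
im=np.zeros((525,800,3),np.uint8);im[:525,:500]=a;im[:180,500:800]=b
cv2.imwrite("pics/c0.png",im)
for n,u,v,z in [("tray nl",235,280,.006),("tray nr",403,280,.006),("tray fr",403,187,.006),("bottle",458,165,.06),("jar",471,366,.09)]: print(n,w("top",u,v,z))
# blobs
hsv=cv2.cvtColor(p,cv2.COLOR_RGB2HSV)
m=cv2.inRange(hsv,(5,180,80),(20,255,255));m[:,:475]=0;m[:200]=0;m[280:]=0
print(cv2.minAreaRect(cv2.findNonZero(m)))
d=np.load("top0.npz")["d"]
c=calibration("top");v,u=np.mgrid[:480,:640];P=np.stack([(u-c["intrinsics"][0,2])/c["intrinsics"][0,0]*d,(v-c["intrinsics"][1,2])/c["intrinsics"][1,1]*d,d],-1)
X=(P-c["t"])@c["R"]
def box(mask,nm):
    q=X[mask];print(nm,len(q),np.median(q[:,2]),cv2.minAreaRect((q[:,:2]*1000).astype(np.float32)),cv2.boxPoints(cv2.minAreaRect((q[:,:2]*1000).astype(np.float32))).tolist())
M=m>0
box(M&(X[...,2]>.042),"block top")
box(M&(X[...,2]>.002),"wedge all")
box(M&(X[...,2]<.03)&(X[...,2]>.0),"ramp")
R=np.zeros_like(M);R[190:275,240:330]=1
box(R&(X[...,2]>.062),"hood")
box(R&(X[...,2]>.045)&(X[...,2]<.09),"housing")
print("tray z",np.median(X[200:270,340:390,2]), "table",np.median(X[300:320,300:400,2]))
bl=cv2.inRange(hsv,(100,120,60),(125,255,200))>0
F=np.zeros_like(M);F[270:283,235:320]=1;box(F&bl,"near fence")
F=np.zeros_like(M);F[180:283,228:243]=1;box(F&bl,"left fence")
E
```

```text
tray nl [0.4815 0.1941 0.006 ]
tray nr [ 0.48   -0.1618  0.006 ]
tray fr [ 0.6795 -0.1649  0.006 ]
bottle [ 0.7149 -0.269   0.06  ]
jar [ 0.3145 -0.2762  0.09  ]
((507.2258605957031, 246.03648376464844), (15.861831665039062, 60.051822662353516), 67.16634368896484)
block top 286 0.049798225046138844 ((519.623046875, -206.55532836914062), (34.656681060791016, 456.03802490234375), 12.416923522949219) [[453.6705322265625, 12.404045104980469], [551.7295532226562, -432.96673583984375], [585.5755615234375, -425.51470947265625], [487.51654052734375, 19.8560791015625]]
wedge all 833 0.015705030074743706 ((511.3086853027344, -208.3986358642578), (52.14982986450195, 456.0103454589844), 12.474772453308105) [[436.5980224609375, 8.591167449951172], [535.1007080078125, -436.6533203125], [586.0193481445312, -425.388427734375], [487.51666259765625, 19.856048583984375]]
ramp 521 0.010405891710600149 ((543.6387329101562, -368.3691101074219), (28.945133209228516, 87.16730499267578), 26.199954986572266) [[511.4106750488281, -335.65301513671875], [549.8955078125, -413.8646240234375], [575.8668212890625, -
[... 606 characters left out ...]
[519.9093627929688, 167.57369995117188]]
tray z 0.006024528725623484 table -8.881129194671889e-05
near fence 375 0.0278647907229277 ((493.0462646484375, 105.36597442626953), (171.23875427246094, 14.569167137145996), 88.60162353515625) [[483.6744079589844, 19.949874877929688], [498.2392272949219, 19.594329833984375], [502.4181213378906, 190.78207397460938], [487.8533020019531, 191.1376190185547]]
left fence 207 0.02786372316746432 ((585.9558715820312, 109.63028717041016), (199.0926971435547, 177.08998107910156), 0.7114517092704773) [[485.3177795410156, 196.93240356445312], [487.5166320800781, 19.856063842773438], [686.593994140625, 22.328170776367188], [684.3951416015625, 199.40451049804688]]
```

View pics/c0.png

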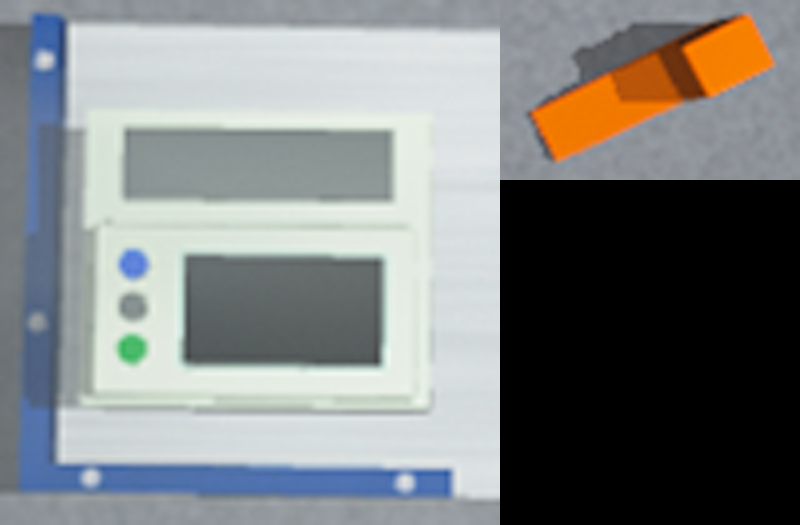

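```bash
cat >> h.py <<'E'
def cloud(d):
    c=calibration("top");K=c["intrinsics"];v,u=np.mgrid[:480,:640]
    P=np.stack([(u-K[0,2])/K[0,0]*d,(v-K[1,2])/K[1,1]*d,d],-1);return (P-c["t"])@c["R"]
def fence(X,p):
    hsv=cv2.cvtColor(p,cv2.COLOR_RGB2HSV).astype(int)
    f=(abs(X[...,2]-.028)<.004)&(hsv[...,1]>90)
    a=f&(X[...,1]>.03)&(X[...,1]<.165)&(X[...,0]>.47)&(X[...,0]<.512)
    b=f&(X[...,0]>.515)&(X[...,0]<.67)&(X[...,1]>.165)&(X[...,1]<.205)
    return X[a],X[b]
def reader(X):
    k=(X[...,2]>.045)&(X[...,2]<.09)&(X[...,0]>.47)&(X[...,0]<.70)&(X[...,1]>-.0)&(X[...,1]<.21)
    r=cv2.minAreaRect((X[k][:,:2]*1000).astype(np.float32));return r
def edges(X,k,ax):
    # line fit on max/min over bins
    q=X[k] if k is not None else X; return q
E
python3 - <<'E'
from h import *
z=np.load("top0.npz");X=cloud(z["d"]);A,B=fence(X,z["p"])
for q,ax in((A,1),(B,0)):
    o=1-ax;s=q[:,ax];bins=np.linspace(s.min(),s.max(),20);i=np.digitize(s,bins)
    lo=[(s[i==k].mean(),q[i==k,o].min(),q[i==k,o].max()) for k in range(1,20) if (i==k).sum()>3];lo=np.array(lo)
    print(len(q),"lo",np.polyfit(lo[:,0],lo[:,1],1),"hi",np.polyfit(lo[:,0],lo[:,2],1),s.min(),s.max())
print(reader(X))
# fence inner edges read off crop
C=lambda u,v:(228+(u+.5)/5-.5,180+(v+.5)/5-.5)
for nm,u,v,zz in [("near a",60,464,.028),("near b",453,470,.028),("left a",55,450,.028),("left b",66,25,.028)]: print(nm,w("top",*C(u,v),zz)*1000)
T=(abs(X[...,2]-.006)<.0025);T&=(X[...,0]>.45)&(X[...,0]<.72)&(X[...,1]<0.02)&(X[...,1]>-.2)
q=X[T][:,:2]*1000;print(cv2.minAreaRect(q.astype(np.float32)),cv2.boxPoints(cv2.minAreaRect(q.astype(np.float32))))
C=lambda u,v:(470+(u-500+.5)/4-.5,225+(v+.5)/4-.5)
for nm,u,v,zz in [("bt",682,42,.05),("bt",748,14,.05),("bt",775,66,.05),("bt",710,98,.05),("tip",531,110,.003),("tip",556,161,.003)]: print(nm,w("top",*C(u,v),zz)*1000)
K=(X[...,2]>.07)&(X[...,0]>.7)&(X[...,0]<.85)&(X[...,1]>-.05)&(X[...,1]<.2);print("rack near",X[K][:,0].min())
E
```

```text
311 lo [0.0222 0.4838] hi [0.0273 0.492 ] 0.030993278045039253 0.1638164084044495
203 lo [-0.0073  0.1916] hi [-0.0116  0.2013] 0.5167433605827975 0.669910559813919
((579.07177734375, 96.63125610351562), (140.15162658691406, 120.37276458740234), 89.16793823242188)
near a [497.2992 181.0075  28.    ]
near b [494.1731  18.1531  28.    ]
left a [503.101  183.1225  28.    ]
left b [681.2108 179.9547  28.    ]
((584.8228759765625, -90.45223999023438), (217.57997131347656, 268.24920654296875), 89.75965881347656) [[ 450.2431 -198.6786]
 [ 718.4899 -199.8039]
 [ 719.4026   17.7742]
 [ 451.1558   18.8994]]
bt [ 571.211  -386.0904   50.    ]
bt [ 585.5387 -420.6073   50.    ]
bt [ 558.7163 -433.6071   50.    ]
bt [ 542.3981 -399.5786   50.    ]
tip [ 538.8734 -322.8286    3.    ]
tip [ 511.5482 -335.5202    3.    ]
rack near 0.7753727693583753
```

Request:
{"api": "drive_tool", "payload": {
  "increments": [
    {"wz": 9.5, "claw": 0.08},
    {"wz": 9.5},
    {"dx": 0.02, "dy": -0.03},
    {"dx": 0.027, "dy": -0.041},
    {"dx": 0.027, "dy": -0.041},
    {"dx": 0.027, "dy": -0.041},
    {"dx": 0.027, "dy": -0.041},
    {"dx": 0.027, "dy": -0.041},
    {"dx": 0.027, "dy": -0.041},
    {"dx": 0.027, "dy": -0.041},
    {"dx": 0.027, "dy": -0.041},
    {"dx": 0.027, "dy": -0.041},
    {"dx": 0.027, "dy": -0.041},
    {"dx": 0.027, "dy": -0.041},
    {"dx": 0.027, "dy": -0.041},
    {"dx": 0.027, "dy": -0.041},
    {"dx": 0.027, "dy": -0.041},
    {"dx": 0.027, "dy": -0.041},
    {"dx": 0.027, "dy": -0.041},
    {"dx": 0.0, "dy": 0.0}
  ]
}}

```text
schema error: expected keys claw, dx, dy, dz, wx, wy, wz
```

Request:
{"api": "drive_tool", "payload": {
  "increments": [
    {"claw": 0.08, "dx": 0, "dy": 0, "dz": 0, "wx": 0, "wy": 0, "wz": 9.5},
    {"claw": 0.08, "dx": 0, "dy": 0, "dz": 0, "wx": 0, "wy": 0, "wz": 9.5},
    {"claw": 0.08, "dx": 0.02, "dy": -0.03, "dz": 0, "wx": 0, "wy": 0, "wz": 0},
    {"claw": 0.08, "dx": 0.027, "dy": -0.041, "dz": 0, "wx": 0, "wy": 0, "wz": 0},
    {"claw": 0.08, "dx": 0.027, "dy": -0.041, "dz": 0, "wx": 0, "wy": 0, "wz": 0},
    {"claw": 0.08, "dx": 0.027, "dy": -0.041, "dz": 0, "wx": 0, "wy": 0, "wz": 0},
    {"claw": 0.08, "dx": 0.027, "dy": -0.041, "dz": 0, "wx": 0, "wy": 0, "wz": 0},
    {"claw": 0.08, "dx": 0.027, "dy": -0.041, "dz": 0, "wx": 0, "wy": 0, "wz": 0},
    {"claw": 0.08, "dx": 0.027, "dy": -0.041, "dz": 0, "wx": 0, "wy": 0, "wz": 0},
    {"claw": 0.08, "dx": 0.027, "dy": -0.041, "dz": 0, "wx": 0, "wy": 0, "wz": 0},
    {"claw": 0.08, "dx": 0.027, "dy": -0.041, "dz": 0, "wx": 0, "wy": 0, "wz": 0},
    {"claw": 0.08, "dx": 0.027, "dy": -0.041, "dz": 0, "wx": 0, "wy": 0, "wz": 0},
    {"claw": 0.08, "dx": 0.027, "dy": -0.041, "dz": 0, "wx": 0, "wy": 0, "wz": 0},
    {"claw": 0.08, "dx": 0.027, "dy": -0.041, "dz": 0, "wx": 0, "wy": 0, "wz": 0},
    {"claw": 0.08, "dx": 0.027, "dy": -0.041, "dz": 0, "wx": 0, "wy": 0, "wz": 0},
    {"claw": 0.08, "dx": 0.027, "dy": -0.041, "dz": 0, "wx": 0, "wy": 0, "wz": 0},
    {"claw": 0.08, "dx": 0.027, "dy": -0.041, "dz": 0, "wx": 0, "wy": 0, "wz": 0},
    {"claw": 0.08, "dx": 0.027, "dy": -0.041, "dz": 0, "wx": 0, "wy": 0, "wz": 0},
    {"claw": 0.08, "dx": 0.027, "dy": -0.041, "dz": 0, "wx": 0, "wy": 0, "wz": 0},
    {"claw": 0.08, "dx": 0, "dy": 0, "dz": 0, "wx": 0, "wy": 0, "wz": 0}
  ]
}}

```text
t: 2.6
eef_pos: [0.6731, 0.0427, 0.2553]
tool_rot: [-0.001, 1.0, -0.005, -0.0]
contact_force: [1.0, 0.4, 0.0]
gripper_width: 0.939
grasp_force: 0.0
```

Request:
{"api": "drive_tool", "payload": {
  "increments": [
    {"claw": 0.08, "dx": 0.015, "dy": -0.026, "dz": 0, "wx": 0, "wy": 0, "wz": 0.6},
    {"claw": 0.08, "dx": 0.015, "dy": -0.026, "dz": 0, "wx": 0, "wy": 0, "wz": 0},
    {"claw": 0.08, "dx": 0, "dy": 0, "dz": 0.035, "wx": 0, "wy": 0, "wz": 0},
    {"claw": 0.08, "dx": 0, "dy": 0, "dz": 0.04, "wx": 0, "wy": 0, "wz": 0},
    {"claw": 0.08, "dx": 0, "dy": 0, "dz": 0.04, "wx": 0, "wy": 0, "wz": 0},
    {"claw": 0.08, "dx": 0, "dy": 0, "dz": 0.04, "wx": 0, "wy": 0, "wz": 0},
    {"claw": 0.08, "dx": 0, "dy": 0, "dz": 0.035, "wx": 0, "wy": 0, "wz": 0},
    {"claw": 0.08, "dx": 0, "dy": 0, "dz": 0.02, "wx": 0, "wy": 0, "wz": 0},
    {"claw": 0.08, "dx": 0, "dy": 0, "dz": 0, "wx": 0, "wy": 0, "wz": 0},
    {"claw": 0.08, "dx": -0.01, "dy": 0, "dz": 0, "wx": 0, "wy": 0, "wz": 0},
    {"claw": 0.08, "dx": -0.01, "dy": 0, "dz": 0, "wx": 0, "wy": 0, "wz": 0},
    {"claw": 0.08, "dx": -0.01, "dy": 0, "dz": 0, "wx": 0, "wy": 0, "wz": 0},
    {"claw": 0.08, "dx": -0.008, "dy": 0, "dz": 0, "wx": 0, "wy": 0, "wz": 0},
    {"claw": 0.08, "dx": -0.004, "dy": 0, "dz": 0, "wx": 0, "wy": 0, "wz": 0},
    {"claw": 0.08, "dx": 0, "dy": 0, "dz": 0, "wx": 0, "wy": 0, "wz": 0}
  ]
}}

```text
t: 4.47
eef_pos: [0.6614, 0.0896, 0.0464]
tool_rot: [0.0, 1.0, -0.013, 0.0]
contact_force: [0.0, 1.3, -0.4]
gripper_width: 0.938
grasp_force: 0.0
```

Request:
{"api": "drive_tool", "payload": {
  "increments": [
    {"claw": 0.08, "dx": -0.005, "dy": -0.003, "dz": 0, "wx": 0, "wy": 0, "wz": -0.3},
    {"claw": 0.08, "dx": -0.004, "dy": -0.003, "dz": 0, "wx": 0, "wy": 0, "wz": 0},
    {"claw": 0.08, "dx": -0.002, "dy": 0, "dz": 0, "wx": 0, "wy": 0, "wz": 0},
    {"claw": 0.08, "dx": -0.002, "dy": 0, "dz": 0, "wx": 0, "wy": 0, "wz": 0},
    {"claw": 0.08, "dx": -0.002, "dy": 0, "dz": 0, "wx": 0, "wy": 0, "wz": 0},
    {"claw": 0.08, "dx": -0.002, "dy": 0, "dz": 0, "wx": 0, "wy": 0, "wz": 0},
    {"claw": 0.08, "dx": -0.002, "dy": 0, "dz": 0, "wx": 0, "wy": 0, "wz": 0},
    {"claw": 0.08, "dx": -0.002, "dy": 0, "dz": 0, "wx": 0, "wy": 0, "wz": 0},
    {"claw": 0.08, "dx": -0.002, "dy": 0, "dz": 0, "wx": 0, "wy": 0, "wz": 0},
    {"claw": 0.08, "dx": -0.002, "dy": 0, "dz": 0, "wx": 0, "wy": 0, "wz": 0}
  ]
}}

```text
t: 5.72
eef_pos: [0.6367, 0.0961, 0.0464]
tool_rot: [0.0, 1.0, -0.011, 0.0]
contact_force: [3.4, -0.8, -1.4]
gripper_width: 0.936
grasp_force: 1.6
```

Request:
{"api": "drive_tool", "payload": {
  "increments": [
    {"claw": 0.08, "dx": -0.002, "dy": 0, "dz": 0, "wx": 0, "wy": 0, "wz": 0},
    {"claw": 0.08, "dx": -0.002, "dy": 0, "dz": 0, "wx": 0, "wy": 0, "wz": 0},
    {"claw": 0.08, "dx": -0.002, "dy": 0, "dz": 0, "wx": 0, "wy": 0, "wz": 0}
  ]
}}

```text
t: 6.1
eef_pos: [0.6307, 0.0963, 0.0464]
tool_rot: [-0.0, 1.0, -0.011, 0.0]
contact_force: [3.6, 0.4, -1.4]
gripper_width: 0.935
grasp_force: 1.7
```

Request:
{"api": "drive_tool", "payload": {
  "increments": [
    {"claw": 0.08, "dx": -0.0015, "dy": 0, "dz": 0, "wx": 0, "wy": 0, "wz": 0}
  ]
}}

```text
t: 6.22
eef_pos: [0.6292, 0.0964, 0.0464]
tool_rot: [-0.0, 1.0, -0.01, 0.0]
contact_force: [3.6, -0.4, -0.3]
gripper_width: 0.938
grasp_force: 1.7
```

Request:
{"api": "drive_tool", "payload": {
  "increments": [
    {"claw": 0.08, "dx": -0.0015, "dy": 0, "dz": 0, "wx": 0, "wy": 0, "wz": 0}
  ]
}}

```text
t: 6.35
eef_pos: [0.6281, 0.0964, 0.0465]
tool_rot: [-0.0, 1.0, -0.01, 0.001]
contact_force: [6.3, -0.2, -0.5]
gripper_width: 0.937
grasp_force: 2.9
```

Request:
{"api": "drive_tool", "payload": {
  "increments": [
    {"claw": 0.08, "dx": -0.001, "dy": 0, "dz": 0, "wx": 0, "wy": 0, "wz": 0}
  ]
}}

```text
t: 6.48
eef_pos: [0.6281, 0.0965, 0.0468]
tool_rot: [-0.0, 1.0, -0.01, 0.002]
contact_force: [6.5, -0.4, -1.3]
gripper_width: 0.936
grasp_force: 3.7
```

Request:
{"api": "drive_tool", "payload": {
  "increments": [
    {"claw": 0.08, "dx": -0.001, "dy": 0, "dz": 0, "wx": 0, "wy": 0, "wz": 0}
  ]
}}

```text
t: 6.6
eef_pos: [0.6279, 0.0966, 0.0472]
tool_rot: [-0.0, 1.0, -0.01, 0.002]
contact_force: [8.3, 0.7, -1.3]
gripper_width: 0.938
grasp_force: 4.5
```

```bash
python3 - <<'E'
from h import *
print(get_obs()["contact_force"])
p,d=read_camera("top");X=cloud(d)
k=(X[...,2]>.045)&(X[...,2]<.0745)&(X[...,0]>.47)&(X[...,0]<.60)&(X[...,1]>0)&(X[...,1]<.21)
q=X[k];y=q[:,1];i=np.digitize(y,np.linspace(.035,.165,14))
e=np.array([(y[i==n].mean(),q[i==n,0].min()) for n in range(1,14)]);print("reader near edge",np.polyfit(e[:,0],e[:,1],1),q[:,1].min(),q[:,1].max())
E
```

```text
[ 8.3388  0.6936 -1.3449]<stdin>:6: RuntimeWarning: Mean of empty slice.
  ret = ret.dtype.type(ret / rcount)
Traceback (most recent call last):
ValueError: zero-size array to reduction operation minimum which has no identity
```

Request:
{"api": "drive_tool", "payload": {
  "increments": [
    {"claw": 0.08, "dx": -0.002, "dy": 0, "dz": 0, "wx": 0, "wy": 0, "wz": 0},
    {"claw": 0.08, "dx": -0.002, "dy": 0, "dz": 0, "wx": 0, "wy": 0, "wz": 0},
    {"claw": 0.08, "dx": 0, "dy": 0, "dz": 0, "wx": 0, "wy": 0, "wz": 0}
  ]
}}

```text
t: 7.02
eef_pos: [0.6276, 0.0967, 0.0488]
tool_rot: [-0.001, 1.0, -0.01, 0.006]
contact_force: [15.1, -0.3, -0.2]
gripper_width: 0.937
grasp_force: 7.4
```

Request:
{"api": "drive_tool", "payload": {
  "increments": [
    {"claw": 0.08, "dx": 0.006, "dy": 0, "dz": 0, "wx": 0, "wy": 0, "wz": 0},
    {"claw": 0.08, "dx": 0.015, "dy": 0, "dz": 0, "wx": 0, "wy": 0, "wz": 0},
    {"claw": 0.05, "dx": 0.0, "dy": 0, "dz": -0.05, "wx": 0, "wy": 0, "wz": 0},
    {"claw": 0.05, "dx": 0.0, "dy": 0, "dz": -0.05, "wx": 0, "wy": 0, "wz": 0},
    {"claw": 0.05, "dx": -0.02, "dy": 0.034, "dz": 0, "wx": 0, "wy": 0, "wz": 0},
    {"claw": 0.05, "dx": -0.02, "dy": 0.034, "dz": 0, "wx": 0, "wy": 0, "wz": 0},
    {"claw": 0.05, "dx": -0.02, "dy": 0.034, "dz": 0, "wx": 0, "wy": 0, "wz": 0},
    {"claw": 0.05, "dx": -0.02, "dy": 0.034, "dz": 0, "wx": 0, "wy": 0, "wz": 0},
    {"claw": 0.05, "dx": 0, "dy": 0, "dz": 0, "wx": 0, "wy": 0, "wz": -10},
    {"claw": 0.05, "dx": 0, "dy": 0, "dz": 0, "wx": 0, "wy": 0, "wz": -10},
    {"claw": 0.05, "dx": 0, "dy": 0, "dz": 0, "wx": 0, "wy": 0, "wz": -10},
    {"claw": 0.05, "dx": 0, "dy": 0, "dz": 0, "wx": 0, "wy": 0, "wz": -10},
    {"claw": 0.05, "dx": 0, "dy": 0, "dz": 0, "wx": 0, "wy": 0, "wz": -10},
    {"claw": 0.05, "dx": 0, "dy": 0, "dz": 0, "wx": 0, "wy": 0, "wz": -10},
    {"claw": 0.05, "dx": 0, "dy": 0, "dz": 0, "wx": 0, "wy": 0, "wz": -10},
    {"claw": 0.05, "dx": 0, "dy": 0, "dz": 0, "wx": 0, "wy": 0, "wz": -10},
    {"claw": 0.05, "dx": 0, "dy": 0, "dz": 0, "wx": 0, "wy": 0, "wz": -10},
    {"claw": 0.05, "dx": 0, "dy": 0, "dz": 0, "wx": 0, "wy": 0, "wz": 0}
  ]
}}

```text
t: 9.28
eef_pos: [0.5585, -0.0382, 0.1457]
tool_rot: [-0.001, 0.715, 0.699, -0.001]
contact_force: [-0.3, -0.6, -0.3]
gripper_width: 0.586
grasp_force: 0.0
```

```bash
python3 - <<'E'
from h import *
crop("scene","s1.png",230,200,200,150,4)
E
```

```text
(no output)
```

View pics/s1.png

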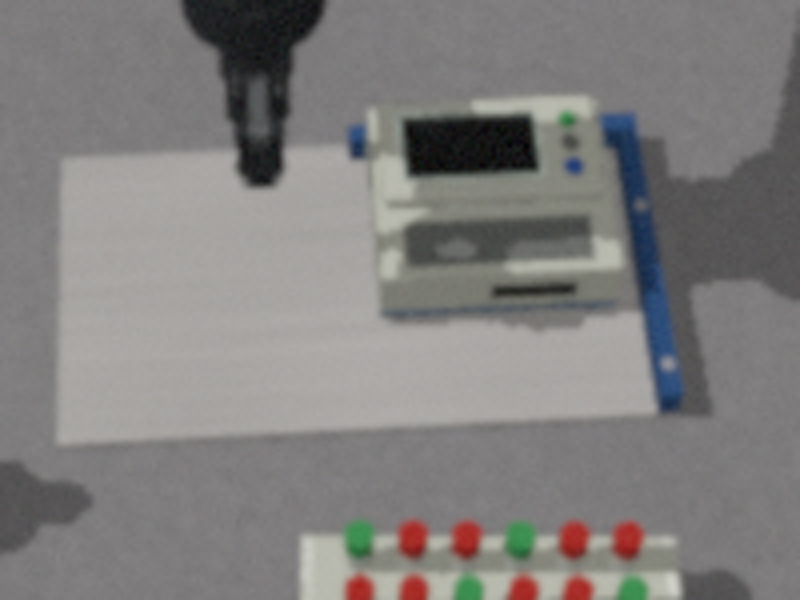

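The reader now sits against the near fence, with a gap left to the left fence. Next I'll push it in +y.

Request:
{"api": "drive_tool", "payload": {
  "increments": [
    {"claw": 0.05, "dx": 0, "dy": 0, "dz": 0.035, "wx": 0, "wy": 0, "wz": 0},
    {"claw": 0.05, "dx": 0, "dy": -0.001, "dz": 0.035, "wx": 0, "wy": 0, "wz": 0},
    {"claw": 0.05, "dx": 0, "dy": 0, "dz": 0.03, "wx": 0, "wy": 0, "wz": 0},
    {"claw": 0.05, "dx": 0.015, "dy": 0, "dz": 0, "wx": 0, "wy": 0, "wz": 0},
    {"claw": 0.05, "dx": 0.015, "dy": 0, "dz": 0, "wx": 0, "wy": 0, "wz": 0},
    {"claw": 0.05, "dx": 0.015, "dy": 0, "dz": 0, "wx": 0, "wy": 0, "wz": 0},
    {"claw": 0.05, "dx": 0.006, "dy": 0, "dz": 0, "wx": 0, "wy": 0, "wz": 0},
    {"claw": 0.05, "dx": 0.002, "dy": 0, "dz": 0, "wx": 0, "wy": 0, "wz": 0},
    {"claw": 0.05, "dx": 0.002, "dy": 0, "dz": 0, "wx": 0, "wy": 0, "wz": 0},
    {"claw": 0.05, "dx": 0.002, "dy": 0, "dz": 0, "wx": 0, "wy": 0, "wz": 0},
    {"claw": 0.05, "dx": 0.002, "dy": 0, "dz": 0, "wx": 0, "wy": 0, "wz": 0}
  ]
}}

```text
t: 10.7
eef_pos: [0.56, 0.0183, 0.0463]
tool_rot: [0.001, 0.715, 0.699, -0.001]
contact_force: [-0.7, -6.1, 3.7]
gripper_width: 0.582
grasp_force: 3.1
```

Request:
{"api": "drive_tool", "payload": {
  "increments": [
    {"claw": 0.05, "dx": 0.002, "dy": 0, "dz": 0, "wx": 0, "wy": 0, "wz": 0},
    {"claw": 0.05, "dx": 0.002, "dy": 0, "dz": 0, "wx": 0, "wy": 0, "wz": 0},
    {"claw": 0.05, "dx": 0.0015, "dy": 0, "dz": 0, "wx": 0, "wy": 0, "wz": 0}
  ]
}}

```text
t: 11.08
eef_pos: [0.5602, 0.0238, 0.0463]
tool_rot: [0.001, 0.715, 0.699, -0.001]
contact_force: [-0.2, -5.9, 2.2]
gripper_width: 0.587
grasp_force: 2.8
```

Request:
{"api": "drive_tool", "payload": {
  "increments": [
    {"claw": 0.05, "dx": 0.0015, "dy": 0, "dz": 0, "wx": 0, "wy": 0, "wz": 0}
  ]
}}

```text
t: 11.2
eef_pos: [0.5603, 0.0253, 0.0463]
tool_rot: [0.001, 0.715, 0.699, -0.001]
contact_force: [-0.1, -5.1, 2.2]
gripper_width: 0.59
grasp_force: 2.8
```

Request:
{"api": "drive_tool", "payload": {
  "increments": [
    {"claw": 0.05, "dx": 0.0015, "dy": 0, "dz": 0, "wx": 0, "wy": 0, "wz": 0}
  ]
}}

```text
t: 11.32
eef_pos: [0.5603, 0.0268, 0.0463]
tool_rot: [0.001, 0.715, 0.699, -0.001]
contact_force: [-0.4, -5.8, 3.0]
gripper_width: 0.586
grasp_force: 2.8
```

Request:
{"api": "drive_tool", "payload": {
  "increments": [
    {"claw": 0.05, "dx": 0.0015, "dy": 0, "dz": 0, "wx": 0, "wy": 0, "wz": 0}
  ]
}}

```text
t: 11.45
eef_pos: [0.5603, 0.0282, 0.0463]
tool_rot: [0.001, 0.715, 0.699, -0.001]
contact_force: [-0.4, -5.5, 2.9]
gripper_width: 0.585
grasp_force: 2.8
```

Request:
{"api": "drive_tool", "payload": {
  "increments": [
    {"claw": 0.05, "dx": 0.0015, "dy": 0, "dz": 0, "wx": 0, "wy": 0, "wz": 0}
  ]
}}

```text
t: 11.58
eef_pos: [0.5604, 0.0298, 0.0463]
tool_rot: [0.001, 0.715, 0.699, -0.001]
contact_force: [-0.3, -5.1, 2.9]
gripper_width: 0.588
grasp_force: 2.8
```

Request:
{"api": "drive_tool", "payload": {
  "increments": [
    {"claw": 0.05, "dx": 0.0015, "dy": 0, "dz": 0, "wx": 0, "wy": 0, "wz": 0}
  ]
}}

```text
t: 11.7
eef_pos: [0.5604, 0.0312, 0.0463]
tool_rot: [0.001, 0.715, 0.699, -0.001]
contact_force: [0.3, -4.7, 2.4]
gripper_width: 0.582
grasp_force: 2.8
```

Request:
{"api": "drive_tool", "payload": {
  "increments": [
    {"claw": 0.05, "dx": 0.0015, "dy": 0, "dz": 0, "wx": 0, "wy": 0, "wz": 0}
  ]
}}

```text
t: 11.82
eef_pos: [0.5605, 0.0327, 0.0463]
tool_rot: [0.001, 0.715, 0.699, -0.001]
contact_force: [-0.2, -5.0, 2.2]
gripper_width: 0.584
grasp_force: 2.8
```

Request:
{"api": "drive_tool", "payload": {
  "increments": [
    {"claw": 0.05, "dx": 0.0015, "dy": 0, "dz": 0, "wx": 0, "wy": 0, "wz": 0}
  ]
}}

```text
t: 11.95
eef_pos: [0.5605, 0.0343, 0.0463]
tool_rot: [0.001, 0.715, 0.699, -0.001]
contact_force: [-0.2, -5.0, 2.0]
gripper_width: 0.588
grasp_force: 2.8
```

Request:
{"api": "drive_tool", "payload": {
  "increments": [
    {"claw": 0.05, "dx": 0.0015, "dy": 0, "dz": 0, "wx": 0, "wy": 0, "wz": 0}
  ]
}}

```text
t: 12.08
eef_pos: [0.5605, 0.0349, 0.0463]
tool_rot: [0.001, 0.715, 0.699, -0.002]
contact_force: [-1.5, -9.5, 4.0]
gripper_width: 0.586
grasp_force: 5.0
```

Request:
{"api": "drive_tool", "payload": {
  "increments": [
    {"claw": 0.05, "dx": 0.0015, "dy": 0, "dz": 0, "wx": 0, "wy": 0, "wz": 0}
  ]
}}

```text
t: 12.2
eef_pos: [0.5605, 0.0348, 0.0463]
tool_rot: [0.002, 0.716, 0.698, -0.003]
contact_force: [-0.5, -13.1, 5.7]
gripper_width: 0.587
grasp_force: 6.6
```

Request:
{"api": "drive_tool", "payload": {
  "increments": [
    {"claw": 0.05, "dx": 0.0015, "dy": 0, "dz": 0, "wx": 0, "wy": 0, "wz": 0}
  ]
}}

```text
t: 12.32
eef_pos: [0.5605, 0.0349, 0.0463]
tool_rot: [0.002, 0.716, 0.698, -0.003]
contact_force: [-0.8, -16.7, 7.4]
gripper_width: 0.588
grasp_force: 8.2
```

Request:
{"api": "drive_tool", "payload": {
  "increments": [
    {"claw": 0.05, "dx": -0.008, "dy": 0, "dz": 0, "wx": 0, "wy": 0, "wz": 0},
    {"claw": 0.05, "dx": -0.015, "dy": 0, "dz": 0, "wx": 0, "wy": 0, "wz": 0},
    {"claw": 0.075, "dx": -0.01, "dy": 0, "dz": -0.04, "wx": 0, "wy": 0, "wz": 0},
    {"claw": 0.075, "dx": -0.03, "dy": 0, "dz": -0.05, "wx": 0, "wy": 0, "wz": 0},
    {"claw": 0.075, "dx": -0.045, "dy": 0, "dz": -0.02, "wx": 0, "wy": 0, "wz": 0},
    {"claw": 0.075, "dx": -0.045, "dy": 0, "dz": 0, "wx": 0, "wy": 0, "wz": 0},
    {"claw": 0.075, "dx": -0.045, "dy": 0, "dz": 0, "wx": 0, "wy": 0, "wz": 0},
    {"claw": 0.075, "dx": -0.045, "dy": 0, "dz": 0, "wx": 0, "wy": 0, "wz": 0},
    {"claw": 0.075, "dx": -0.045, "dy": 0, "dz": 0, "wx": 0, "wy": 0, "wz": 0},
    {"claw": 0.075, "dx": -0.045, "dy": 0, "dz": 0, "wx": 0, "wy": 0, "wz": 0},
    {"claw": 0.075, "dx": -0.045, "dy": 0, "dz": 0, "wx": 0, "wy": 0, "wz": 0},
    {"claw": 0.075, "dx": -0.045, "dy": 0, "dz": 0, "wx": 0, "wy": 0, "wz": 0},
    {"claw": 0.075, "dx": -0.028, "dy": 0, "dz": 0, "wx": 0, "wy": 0, "wz": 0},
    {"claw": 0.075, "dx": 0, "dy": 0, "dz": 0, "wx": 0, "wy": 0, "wz": -9},
    {"claw": 0.075, "dx": 0, "dy": 0, "dz": 0, "wx": 0, "wy": 0, "wz": -9},
    {"claw": 0.075, "dx": 0, "dy": 0, "dz": 0, "wx": 0, "wy": 0, "wz": -9.2},
    {"claw": 0.075, "dx": 0, "dy": 0, "dz": 0, "wx": 0, "wy": 0, "wz": 0}
  ]
}}

```text
t: 14.45
eef_pos: [0.5505, -0.41, 0.1559]
tool_rot: [-0.0, 0.531, 0.848, 0.0]
contact_force: [0.1, -0.5, -0.5]
gripper_width: 0.879
grasp_force: 0.0
```

```bash
python3 - <<'E'
from h import *
p,d=crop("top","t2.png",228,180,150,105,5);np.savez("t2.npz",p=p,d=d)
X=cloud(d);print(reader(X));print(get_obs()["eef_pos"],get_obs()["q"])
E
```

```text
((556.647216796875, 113.98954772949219), (140.3413848876953, 120.05790710449219), 88.6436767578125)
[ 0.5506 -0.4099  0.1559] [ 0.9517  0.6671 -0.6006  1.5778  0.4195  1.029   0.6818]
```

View pics/t2.png

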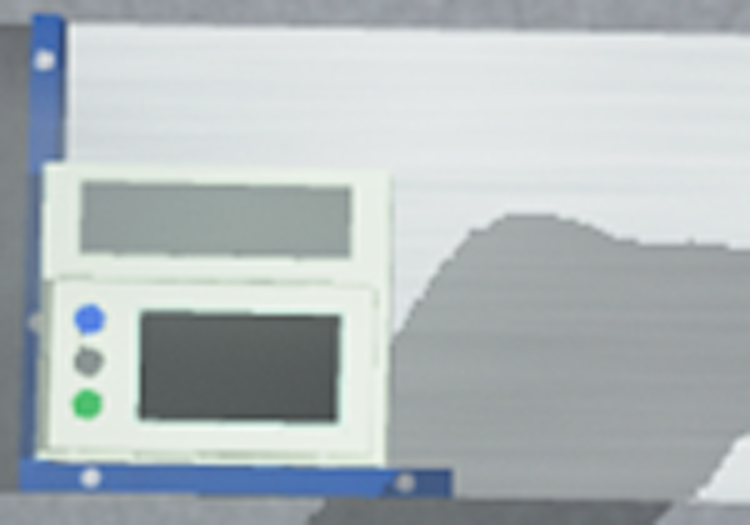

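The reader is home, flush in both directions, at about (556.6, 114) and −1.3°. Next I'll grasp the wedge.

Request:
{"api": "drive_tool", "payload": {
  "newtons": 50,
  "increments": [
    {"claw": 0.075, "dx": -0.006, "dy": 0.0126, "dz": 0, "wx": 0, "wy": 0, "wz": 0},
    {"claw": 0.075, "dx": 0, "dy": 0, "dz": 0.04, "wx": 0, "wy": 0, "wz": 0},
    {"claw": 0.075, "dx": 0, "dy": 0, "dz": 0.04, "wx": 0, "wy": 0, "wz": 0},
    {"claw": 0.075, "dx": 0, "dy": 0, "dz": 0.03, "wx": 0, "wy": 0, "wz": 0},
    {"claw": 0.075, "dx": 0, "dy": 0, "dz": 0.012, "wx": 0, "wy": 0, "wz": 0},
    {"claw": 0.04, "dx": 0, "dy": 0, "dz": 0, "wx": 0, "wy": 0, "wz": 0},
    {"claw": 0.034, "dx": 0, "dy": 0, "dz": 0, "wx": 0, "wy": 0, "wz": 0},
    {"claw": 0.02, "dx": 0, "dy": 0, "dz": 0, "wx": 0, "wy": 0, "wz": 0},
    {"claw": 0.02, "dx": 0, "dy": 0, "dz": 0, "wx": 0, "wy": 0, "wz": 0},
    {"claw": 0.02, "dx": 0, "dy": 0, "dz": 0, "wx": 0, "wy": 0, "wz": 0},
    {"claw": 0.02, "dx": 0, "dy": 0, "dz": 0, "wx": 0, "wy": 0, "wz": 0}
  ]
}}

```text
t: 15.88
eef_pos: [0.5662, -0.4101, 0.0361]
tool_rot: [0.001, 0.53, 0.848, 0.0]
contact_force: [0.7, -0.6, 6.3]
gripper_width: 0.347
grasp_force: 50.2
```

Request:
{"api": "drive_tool", "payload": {
  "increments": [
    {"claw": 0.02, "dx": 0, "dy": 0, "dz": -0.02, "wx": 0, "wy": 0, "wz": 0},
    {"claw": 0.02, "dx": 0, "dy": 0, "dz": -0.03, "wx": 0, "wy": 0, "wz": 0},
    {"claw": 0.02, "dx": 0, "dy": 0, "dz": 0, "wx": 0, "wy": 0, "wz": 9},
    {"claw": 0.02, "dx": 0, "dy": 0, "dz": 0, "wx": 0, "wy": 0, "wz": 9},
    {"claw": 0.02, "dx": 0, "dy": 0, "dz": 0, "wx": 0, "wy": 0, "wz": 9.3},
    {"claw": 0.02, "dx": 0.02, "dy": -0.002, "dz": 0, "wx": 0, "wy": 0, "wz": 0},
    {"claw": 0.02, "dx": 0.035, "dy": -0.0025, "dz": 0, "wx": 0, "wy": 0, "wz": 0},
    {"claw": 0.02, "dx": 0.04, "dy": -0.0025, "dz": 0, "wx": 0, "wy": 0, "wz": 0},
    {"claw": 0.02, "dx": 0.04, "dy": -0.0025, "dz": 0, "wx": 0, "wy": 0, "wz": 0},
    {"claw": 0.02, "dx": 0.04, "dy": -0.0025, "dz": 0, "wx": 0, "wy": 0, "wz": 0},
    {"claw": 0.02, "dx": 0.04, "dy": -0.0025, "dz": 0, "wx": 0, "wy": 0, "wz": 0},
    {"claw": 0.02, "dx": 0.04, "dy": -0.0025, "dz": 0, "wx": 0, "wy": 0, "wz": 0},
    {"claw": 0.02, "dx": 0.04, "dy": -0.0025, "dz": 0, "wx": 0, "wy": 0, "wz": 0},
    {"claw": 0.02, "dx": 0.035, "dy": -0.002, "dz": 0, "wx": 0, "wy": 0, "wz": 0},
    {"claw": 0.02, "dx": 0.015, "dy": -0.001, "dz": 0, "wx": 0, "wy": 0, "wz": 0},
    {"claw": 0.02, "dx": 0, "dy": 0, "dz": 0, "wx": 0, "wy": 0, "wz": 0},
    {"claw": 0.02, "dx": 0, "dy": 0, "dz": 0, "wx": 0, "wy": 0, "wz": 0}
  ]
}}

```text
t: 18.0
eef_pos: [0.5502, -0.0659, 0.0843]
tool_rot: [0.0, 0.716, 0.699, -0.0]
contact_force: [-0.6, 0.2, -2.6]
gripper_width: 0.342
grasp_force: 49.5
```

```bash
python3 - <<'E'
from h import *
o=get_obs();print(o["tool_rot"],o["contact_force"],o["grasp_force"])
p,d=crop("scene","s3.png",230,190,200,150,4)
pt,dt=read_camera("top");np.savez("t3.npz",p=pt,d=dt);X=cloud(dt)
hsv=cv2.cvtColor(pt,cv2.COLOR_RGB2HSV);m=(cv2.inRange(hsv,(5,150,60),(20,255,255))>0)&(X[...,1]>-.15)&(X[...,1]<.06)&(X[...,0]<.6)&(X[...,0]>.5)
q=X[m];print(len(q))
y=q[:,1];i=np.digitize(y,np.linspace(-.07,.04,12))
for n in range(1,13):
    if (i==n).sum()>2: s=q[i==n];print(s.mean(0)*1000,s[:,0].min()*1000,s[:,0].max()*1000)
print(y.max())
E
```

```text
[ 0.0003  0.7156  0.6985 -0.0005] [-0.5888  0.1536 -2.5683] 49.46702063083649
425
[548.6992 -34.4888  62.4747] 537.0204424411619 563.6938310202619
[550.0716 -25.3898  61.018 ] 537.0559996541906 563.6203126702007
[550.3435 -15.5243  59.5439] 537.1789976019598 563.9333878289984
[550.4878  -5.8194  57.2055] 537.3804294693222 563.9857573419771
[550.7156   4.1554  55.1066] 537.5600516289386 564.2354427244544
[551.0072  14.3489  53.0988] 537.680868614875 564.402831865674
[550.3358  21.3872  51.7188] 537.6894331129876 564.5716809370747
0.022519075385035555
```

View pics/s3.png

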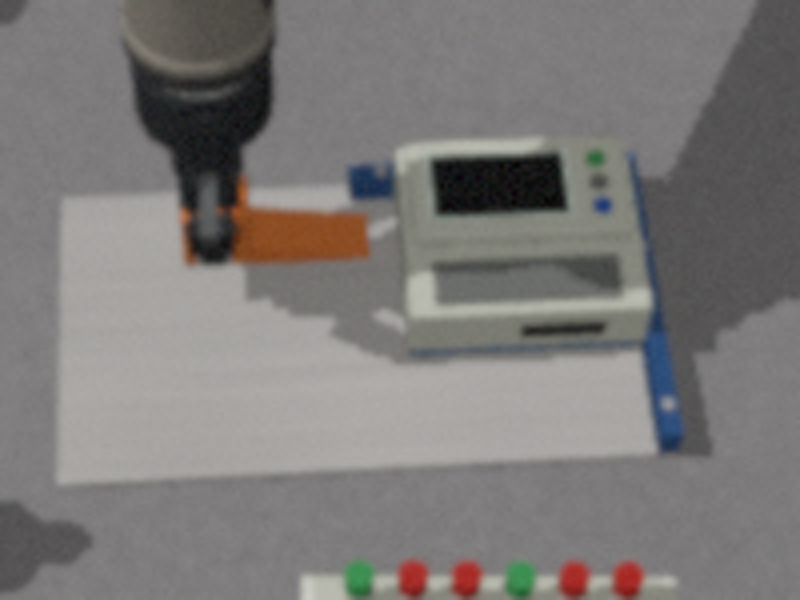

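Request:
{"api": "drive_tool", "payload": {
  "increments": [
    {"claw": 0.02, "dx": 0, "dy": 0.002, "dz": 0.015, "wx": 0, "wy": 0, "wz": 0},
    {"claw": 0.02, "dx": 0, "dy": 0, "dz": 0.015, "wx": 0, "wy": 0, "wz": 0},
    {"claw": 0.02, "dx": 0, "dy": 0, "dz": 0.007, "wx": 0, "wy": 0, "wz": 0},
    {"claw": 0.02, "dx": 0, "dy": 0, "dz": 0.003, "wx": 0, "wy": 0, "wz": 0},
    {"claw": 0.02, "dx": 0, "dy": 0, "dz": 0, "wx": 0, "wy": 0, "wz": 0},
    {"claw": 0.02, "dx": 0, "dy": 0, "dz": 0, "wx": 0, "wy": 0, "wz": 0}
  ]
}}

```text
t: 18.85
eef_pos: [0.5527, -0.0641, 0.0447]
tool_rot: [0.0, 0.715, 0.699, 0.0]
contact_force: [0.7, 0.9, -1.2]
gripper_width: 0.344
grasp_force: 49.5
```

Request:
{"api": "drive_tool", "payload": {
  "increments": [
    {"claw": 0.02, "dx": 0, "dy": 0, "dz": 0.001, "wx": 0, "wy": 0, "wz": 0},
    {"claw": 0.02, "dx": 0, "dy": 0, "dz": 0.001, "wx": 0, "wy": 0, "wz": 0},
    {"claw": 0.02, "dx": 0, "dy": 0, "dz": 0, "wx": 0, "wy": 0, "wz": 0}
  ]
}}

```text
t: 19.23
eef_pos: [0.5523, -0.0642, 0.0423]
tool_rot: [0.0, 0.715, 0.699, -0.0]
contact_force: [0.9, 0.2, -1.7]
gripper_width: 0.346
grasp_force: 49.5
```

Request:
{"api": "drive_tool", "payload": {
  "increments": [
    {"claw": 0.02, "dx": 0, "dy": 0, "dz": 0.001, "wx": 0, "wy": 0, "wz": 0},
    {"claw": 0.02, "dx": 0, "dy": 0, "dz": 0, "wx": 0, "wy": 0, "wz": 0}
  ]
}}

```text
t: 19.48
eef_pos: [0.5525, -0.0641, 0.042]
tool_rot: [0.0, 0.715, 0.699, -0.0]
contact_force: [-2.8, 0.1, 7.6]
gripper_width: 0.346
grasp_force: 50.5
```

Request:
{"api": "drive_tool", "payload": {
  "increments": [
    {"claw": 0.02, "dx": 0, "dy": 0, "dz": 0.0007, "wx": 0, "wy": 0, "wz": 0},
    {"claw": 0.02, "dx": 0, "dy": 0, "dz": 0, "wx": 0, "wy": 0, "wz": 0}
  ]
}}

```text
t: 19.73
eef_pos: [0.5524, -0.0641, 0.042]
tool_rot: [0.0, 0.715, 0.699, -0.0]
contact_force: [-5.4, -0.1, 14.2]
gripper_width: 0.345
grasp_force: 51.5
```

Request:
{"api": "drive_tool", "payload": {
  "increments": [
    {"claw": 0.02, "dx": 0, "dy": 0, "dz": -0.0009, "wx": 0, "wy": 0, "wz": 0},
    {"claw": 0.02, "dx": 0.007, "dy": 0, "dz": 0, "wx": 0, "wy": 0, "wz": 0},
    {"claw": 0.02, "dx": 0.008, "dy": 0, "dz": 0, "wx": 0, "wy": 0, "wz": 0},
    {"claw": 0.02, "dx": 0.008, "dy": 0, "dz": 0, "wx": 0, "wy": 0, "wz": 0},
    {"claw": 0.02, "dx": 0.008, "dy": 0, "dz": 0, "wx": 0, "wy": 0, "wz": 0},
    {"claw": 0.02, "dx": 0.005, "dy": 0, "dz": 0, "wx": 0, "wy": 0, "wz": 0}
  ]
}}

```text
t: 20.48
eef_pos: [0.554, -0.0289, 0.0421]
tool_rot: [0.001, 0.715, 0.699, -0.0]
contact_force: [-0.2, -5.3, 6.1]
gripper_width: 0.349
grasp_force: 50.2
```

Request:
{"api": "drive_tool", "payload": {
  "increments": [
    {"claw": 0.02, "dx": 0.002, "dy": 0, "dz": 0, "wx": 0, "wy": 0, "wz": 0},
    {"claw": 0.02, "dx": 0, "dy": 0, "dz": 0, "wx": 0, "wy": 0, "wz": 0}
  ]
}}

```text
t: 20.72
eef_pos: [0.554, -0.0267, 0.042]
tool_rot: [0.001, 0.715, 0.699, 0.0]
contact_force: [-0.9, -3.1, 5.7]
gripper_width: 0.346
grasp_force: 50.3
```

Request:
{"api": "drive_tool", "payload": {
  "increments": [
    {"claw": 0.02, "dx": 0.002, "dy": 0, "dz": 0, "wx": 0, "wy": 0, "wz": 0},
    {"claw": 0.02, "dx": 0, "dy": 0, "dz": 0, "wx": 0, "wy": 0, "wz": 0}
  ]
}}

```text
t: 20.98
eef_pos: [0.5541, -0.025, 0.042]
tool_rot: [0.001, 0.715, 0.699, 0.0]
contact_force: [-1.2, -2.6, 6.0]
gripper_width: 0.347
grasp_force: 50.4
```

Request:
{"api": "drive_tool", "payload": {
  "increments": [
    {"claw": 0.02, "dx": 0.002, "dy": 0, "dz": 0, "wx": 0, "wy": 0, "wz": 0},
    {"claw": 0.02, "dx": 0, "dy": 0, "dz": 0, "wx": 0, "wy": 0, "wz": 0}
  ]
}}

```text
t: 21.22
eef_pos: [0.5541, -0.0231, 0.042]
tool_rot: [0.001, 0.715, 0.699, 0.0]
contact_force: [-0.6, -2.9, 6.2]
gripper_width: 0.345
grasp_force: 50.4
```

```bash
cat > m.py <<'E'
from h import *
def plane(d):
    X=cloud(d)
    k=(X[...,2]>.0685)&(X[...,2]<.082)&(X[...,0]>.48)&(X[...,0]<.63)&(X[...,1]>.045)&(X[...,1]<.19)
    q=X[k];
    for _ in range(4):
        A=np.c_[q[:,0]-.55,q[:,1]-.115,np.ones(len(q))];c=np.linalg.lstsq(A,q[:,2],rcond=None)[0];r=q[:,2]-A@c;q=q[abs(r)<.0015]
    return c,len(q),reader(X)
E
python3 - <<'E'
from m import *
for f in("top0.npz","t2.npz","t3.npz"): print(f,plane(np.load(f)["d"]))
p,d=read_camera("top");print("now",plane(d))
E
```

```text
top0.npz (array([-0.0032, -0.0082,  0.0725]), 1134, ((579.07177734375, 96.63125610351562), (140.15162658691406, 120.37276458740234), 89.16793823242188))
t2.npz (array([ 0.0004, -0.0025,  0.0725]), 1276, ((556.647216796875, 113.98954772949219), (140.3413848876953, 120.05790710449219), 88.6436767578125))
t3.npz (array([ 0.0001, -0.0029,  0.0725]), 1279, ((556.298095703125, 92.00541687011719), (184.52024841308594, 120.3616943359375), 88.62850189208984))
now (array([ 0.0032, -0.004 ,  0.0726]), 1226, ((556.73583984375, 114.0330810546875), (140.4971923828125, 120.29065704345703), 88.59909057617188))
```

Request:
{"api": "drive_tool", "payload": {
  "increments": [
    {"claw": 0.02, "dx": 0.002, "dy": 0, "dz": 0, "wx": 0, "wy": 0, "wz": 0},
    {"claw": 0.02, "dx": 0, "dy": 0, "dz": 0, "wx": 0, "wy": 0, "wz": 0}
  ]
}}

```text
t: 21.52
eef_pos: [0.5542, -0.0211, 0.042]
tool_rot: [0.001, 0.715, 0.699, 0.0]
contact_force: [-1.5, -3.6, 5.9]
gripper_width: 0.348
grasp_force: 50.4
```

Request:
{"api": "drive_tool", "payload": {
  "increments": [
    {"claw": 0.02, "dx": 0.002, "dy": 0, "dz": 0, "wx": 0, "wy": 0, "wz": 0},
    {"claw": 0.02, "dx": 0, "dy": 0, "dz": 0, "wx": 0, "wy": 0, "wz": 0}
  ]
}}

```text
t: 21.78
eef_pos: [0.5542, -0.0198, 0.042]
tool_rot: [0.001, 0.716, 0.699, -0.0]
contact_force: [-1.2, -5.5, 5.7]
gripper_width: 0.34
grasp_force: 50.4
```

Request:
{"api": "drive_tool", "payload": {
  "increments": [
    {"claw": 0.02, "dx": 0.002, "dy": 0, "dz": 0, "wx": 0, "wy": 0, "wz": 0},
    {"claw": 0.02, "dx": 0.002, "dy": 0, "dz": 0, "wx": 0, "wy": 0, "wz": 0},
    {"claw": 0.02, "dx": 0, "dy": 0, "dz": 0, "wx": 0, "wy": 0, "wz": 0}
  ]
}}

```text
t: 22.15
eef_pos: [0.5544, -0.0174, 0.042]
tool_rot: [0.002, 0.716, 0.698, -0.001]
contact_force: [-0.2, -8.7, 6.3]
gripper_width: 0.346
grasp_force: 50.4
```

Request:
{"api": "drive_tool", "payload": {
  "increments": [
    {"claw": 0.02, "dx": 0.002, "dy": 0, "dz": 0, "wx": 0, "wy": 0, "wz": 0},
    {"claw": 0.02, "dx": 0.002, "dy": 0, "dz": 0, "wx": 0, "wy": 0, "wz": 0},
    {"claw": 0.02, "dx": 0, "dy": 0, "dz": 0, "wx": 0, "wy": 0, "wz": 0}
  ]
}}

```text
t: 22.52
eef_pos: [0.5545, -0.0138, 0.0421]
tool_rot: [0.002, 0.716, 0.698, -0.001]
contact_force: [-0.1, -9.4, 7.4]
gripper_width: 0.349
grasp_force: 50.5
```

```bash
python3 - <<'E'
from m import *
p,d=read_camera("top");print("now",plane(d))
E
```

```text
now (array([-0.0021, -0.0106,  0.073 ]), 1302, ((557.2824096679688, 114.94218444824219), (140.90773010253906, 119.96662902832031), 89.39586639404297))
```

Request:
{"api": "drive_tool", "payload": {
  "increments": [
    {"claw": 0.02, "dx": 0.002, "dy": 0, "dz": 0, "wx": 0, "wy": 0, "wz": 0},
    {"claw": 0.02, "dx": 0.002, "dy": 0, "dz": 0, "wx": 0, "wy": 0, "wz": 0},
    {"claw": 0.02, "dx": 0.002, "dy": 0, "dz": 0, "wx": 0, "wy": 0, "wz": 0},
    {"claw": 0.02, "dx": 0, "dy": 0, "dz": 0, "wx": 0, "wy": 0, "wz": 0}
  ]
}}

```text
t: 23.08
eef_pos: [0.5546, -0.0077, 0.042]
tool_rot: [0.002, 0.716, 0.698, -0.001]
contact_force: [0.5, -9.7, 6.5]
gripper_width: 0.346
grasp_force: 50.5
```

```bash
cat >> m.py <<'E'
def edg(d):
    X=cloud(d);k=(X[...,2]>.045)&(X[...,2]<.09)&(X[...,0]>.47)&(X[...,0]<.66)&(X[...,1]>.03)&(X[...,1]<.21)
    q=X[k]*1000;out=[]
    for ax,a,b in((1,60,170),(0,515,605)):
        o=1-ax;i=np.digitize(q[:,ax],np.linspace(a,b,25))
        for f in(np.min,np.max):
            e=np.array([(q[i==n,ax].mean(),f(q[i==n,o])) for n in range(1,25)]);c=np.polyfit(e[:,0]-(a+b)/2,e[:,1],1);out.append((round(np.degrees(np.arctan(c[0])),2),round(c[1],2)))
    return out # near,far,right,left
E
python3 - <<'E'
from m import *
for f in("t2.npz",): print(f,edg(np.load(f)["d"]))
for _ in range(2):
    p,d=read_camera("top");print("now",plane(d),edg(d))
E
```

```text
t2.npz [(np.float64(0.71), np.float64(497.39)), (np.float64(1.67), np.float64(615.8)), (np.float64(-0.65), np.float64(44.47)), (np.float64(-1.39), np.float64(182.93))]
now (array([-0.0013, -0.0194,  0.0736]), 1312, ((557.3179931640625, 115.07341003417969), (140.78416442871094, 119.76334381103516), 89.59587860107422)) [(np.float64(0.52), np.float64(497.63)), (np.float64(1.71), np.float64(616.29)), (np.float64(15.26), np.float64(52.3)), (np.float64(-0.6), np.float64(183.92))]
now (array([-0.0025, -0.0188,  0.0736]), 1281, ((557.3077392578125, 114.72722625732422), (140.29641723632812, 120.07891082763672), 89.34236907958984)) [(np.float64(0.72), np.float64(497.7)), (np.float64(1.71), np.float64(616.26)), (np.float64(15.26), np.float64(52.3)), (np.float64(-0.73), np.float64(183.79))]
```

Request:
{"api": "drive_tool", "payload": {
  "increments": [
    {"claw": 0.02, "dx": 0.002, "dy": 0, "dz": 0, "wx": 0, "wy": 0, "wz": 0},
    {"claw": 0.02, "dx": 0.002, "dy": 0, "dz": 0, "wx": 0, "wy": 0, "wz": 0},
    {"claw": 0.02, "dx": 0.001, "dy": 0, "dz": 0, "wx": 0, "wy": 0, "wz": 0},
    {"claw": 0.02, "dx": 0, "dy": 0, "dz": 0, "wx": 0, "wy": 0, "wz": 0},
    {"claw": 0.02, "dx": 0, "dy": 0, "dz": 0, "wx": 0, "wy": 0, "wz": 0}
  ]
}}

```text
t: 23.8
eef_pos: [0.5547, -0.0029, 0.042]
tool_rot: [0.002, 0.716, 0.698, -0.001]
contact_force: [0.3, -9.8, 7.4]
gripper_width: 0.344
grasp_force: 50.6
```

```bash
python3 - <<'E'
from m import *
for _ in range(3):
    p,d=read_camera("top");print("now",plane(d),edg(d))
crop("scene","s4.png",240,190,180,135,4)
o=get_obs();print(o["eef_pos"],o["contact_force"],o["tool_rot"])
E
```

```text
now (array([-0.003 , -0.0289,  0.0742]), 1265, ((557.288330078125, 115.21377563476562), (140.83340454101562, 119.55101013183594), 89.74585723876953)) [(np.float64(0.54), np.float64(497.63)), (np.float64(1.49), np.float64(616.3)), (np.float64(20.02), np.float64(57.24)), (np.float64(-0.74), np.float64(184.17))]
now (array([-0.0061, -0.0264,  0.074 ]), 1249, ((557.337158203125, 115.43270874023438), (141.14151000976562, 119.68876647949219), 89.7071304321289)) [(np.float64(0.72), np.float64(497.7)), (np.float64(1.57), np.float64(616.32)), (np.float64(20.3), np.float64(57.12)), (np.float64(-0.66), np.float64(184.22))]
now (array([ 0.0023, -0.0288,  0.0742]), 1270, ((557.2726440429688, 115.22604370117188), (140.7997589111328, 119.65618133544922), 89.67145538330078)) [(np.float64(0.73), np.float64(497.7)), (np.float64(1.56), np.float64(616.37)), (np.float64(20.19), np.float64(57.18)), (np.float64(-0.58), np.float64(184.22))]
[ 0.5547 -0.0029  0.0421] [  0.1423 -10.373    8.201 ] [ 0.0019  0.7163  0.6978 -0.0012]
```

View pics/s4.png

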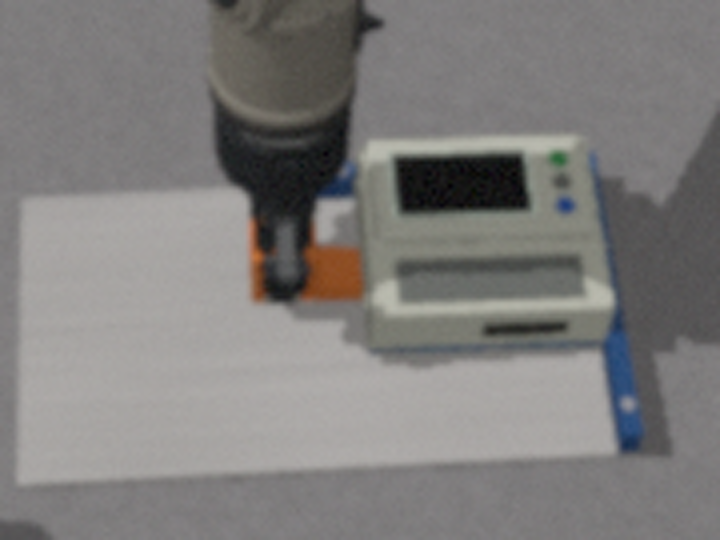

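Request:
{"api": "drive_tool", "payload": {
  "increments": [
    {"claw": 0.02, "dx": 0, "dy": -0.0007, "dz": 0, "wx": 0, "wy": 0, "wz": 0},
    {"claw": 0.02, "dx": 0, "dy": -0.0007, "dz": 0, "wx": 0, "wy": 0, "wz": 0},
    {"claw": 0.02, "dx": 0, "dy": 0, "dz": 0, "wx": 0, "wy": 0, "wz": 0},
    {"claw": 0.02, "dx": 0, "dy": 0, "dz": 0, "wx": 0, "wy": 0, "wz": 0}
  ]
}}

```text
t: 24.5
eef_pos: [0.5541, -0.0018, 0.0421]
tool_rot: [0.002, 0.716, 0.698, -0.0]
contact_force: [2.9, -8.7, 3.5]
gripper_width: 0.349
grasp_force: 50.0
```

```bash
python3 - <<'E'
from m import *
for _ in range(3):
    p,d=read_camera("top");print("now",plane(d)[0],plane(d)[2],edg(d))
o=get_obs();print(o["eef_pos"],o["contact_force"],o["tool_rot"])
E
```

```text
now [ 0.0054 -0.0325  0.0743] ((557.1967163085938, 115.11767578125), (140.67645263671875, 119.55374908447266), 89.58477783203125) [(np.float64(0.52), np.float64(497.62)), (np.float64(1.62), np.float64(616.27)), (np.float64(20.65), np.float64(58.39)), (np.float64(-0.72), np.float64(184.26))]
now [-0.0034 -0.0299  0.0741] ((557.3560791015625, 115.26033782958984), (140.77444458007812, 119.69632720947266), 89.7441635131836) [(np.float64(0.73), np.float64(497.7)), (np.float64(1.5), np.float64(616.23)), (np.float64(20.58), np.float64(58.37)), (np.float64(-0.67), np.float64(184.27))]
now [ 0.0049 -0.029   0.0743] ((557.3793334960938, 115.27473449707031), (140.75457763671875, 119.76416015625), 89.71428680419922) [(np.float64(0.51), np.float64(497.62)), (np.float64(1.59), np.float64(616.31)), (np.float64(20.76), np.float64(58.33)), (np.float64(-0.58), np.float64(184.25))]
[ 0.5541 -0.0018  0.0421] [ 3.0714 -7.5856  4.3326] [ 0.0019  0.7161  0.698  -0.0001]
```

Request:
{"api": "drive_tool", "payload": {
  "increments": [
    {"claw": 0.02, "dx": 0, "dy": 0, "dz": 0, "wx": 0, "wy": 0, "wz": 0},
    {"claw": 0.02, "dx": 0, "dy": 0, "dz": 0, "wx": 0, "wy": 0, "wz": 0},
    {"claw": 0.02, "dx": 0, "dy": 0, "dz": 0, "wx": 0, "wy": 0, "wz": 0},
    {"claw": 0.02, "dx": 0, "dy": 0, "dz": 0, "wx": 0, "wy": 0, "wz": 0},
    {"claw": 0.02, "dx": 0, "dy": 0, "dz": 0, "wx": 0, "wy": 0, "wz": 0},
    {"claw": 0.02, "dx": 0, "dy": 0, "dz": 0, "wx": 0, "wy": 0, "wz": 0}
  ]
}}

```text
t: 25.4
eef_pos: [0.5541, -0.0019, 0.0421]
tool_rot: [0.002, 0.716, 0.698, -0.0]
contact_force: [1.9, -8.2, 3.2]
gripper_width: 0.348
grasp_force: 50.0
```

Nothing moved during the hold, so I'm handing in.

```bash
python3 -c "
from station import *
print(hand_in())"
```

```text
the job is handed in; nothing more can be done
None
```

The job is handed in: the reader sits flush against both fences to within about 0.5 mm by camera, and its right feet are up about 3.4 mm (estimated from the hood's tilt). The gripper is still holding the wedge under it, and the arm time was about 25 s.

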